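# Index the ray table to the next hole

## Task

On the optics bench, the round ray table is held by a spring plunger that sits in one of the holes of its index ring. For the next reading, press the plunger's round brass cap in, keep it in while you swing the table clockwise (seen from above) off its hole, and let the plunger spring back out into the very next hole, so that the table is locked again exactly one hole further on. The half-round clear block on the table must ride along in its place, and nothing else on the bench is to be moved.

Things in the scene. Friction and masses are not known exactly. Their poses are not given: they have to be found in the camera images.
- turntable (a joint): turn of the ray table about its upright axis, rad: 0 at the start, positive clockwise seen from above. The 12 holes of the index ring are 30 degrees (0.524 rad) apart, so the next hole is at 0.524. Locked in a hole it has about 0.012 rad of play either way; unlocked it turns with light friction (about 0.1 N m) and stays where it is left
- plunger (a joint): how far the plunger is pressed in, m: 0 fully out (locked, pin in a hole), 0.016 at its stop. A spring pushes it out (about 5 N at 0, 9 N at 0.016). From 0.011 on its pin is clear of the ring and the table can turn; let go between holes it rests at about 0.010, with the pin pressing on the underside of the ring. The pin is round-nosed: let go within about 2 degrees of a hole it draws the table in and springs out to 0 by itself
- cap_top (a point): centre of the flat top of the plunger's round brass cap, moves with it. The cap is a disc 34 mm across and 8 mm thick on a 10 mm stem, on a lug at the rim of the table, 120 mm from the table's axis, and its top is 100 mm above the bench when out. It is pressed straight down and turns round with the table, so a finger that presses on it can carry the table round by friction, along an arc of 120 mm radius about the table's axis
- table_centre (a point): point on the table's upright axis, on the top of its white disc (69 mm above the bench, disc 160 mm across); turns with the table, its -x axis points to the plunger's cap
- next_hole (a point): centre, at the upper face of the index ring (56 mm above the bench), of the hole into which the pin must go next: 14 mm across, on a circle of 97 mm radius about the table's axis. The pin lies under the lug on the line from the axis to the cap. Does not move during the job
- block_ref (a point): middle of the lower edge of the flat face of the loose clear block; lies on the table's axis
- glass_block: loose clear acrylic half-round block, radius 45 mm, 20 mm tall, on the middle of the table with its flat face over the axis; origin at the middle of the flat face's lower edge, x points out through the middle of the round side, away from the plunger's cap
- lens_stand: loose lens in a black ring on a steel post and round black foot, 120 mm tall, 52 mm foot, standing on the plate; origin under the centre of its foot
- mirror_mount: loose black mirror mount with two brass screws, 45 x 55 mm foot, 65 mm tall, standing on the plate; origin under the centre of its foot
- prism: loose clear glass prism, triangle of 40 mm sides, 32 mm tall, standing on the plate; origin under its centre
- post_holder: loose aluminium post holder, 25 mm across, 56 mm tall, with a brass thumbscrew and a 40 mm foot, standing on the plate; origin under the centre of its foot
- screwdriver: loose screwdriver with black handle, 170 mm long, lying on the bench before the plate; origin under its middle
- lens_box: loose wooden lens box 55 x 85 x 28 mm on the bench before the plate; origin under its centre
- cleaner: loose small amber bottle with black cap, 40 mm across, 95 mm tall, on the bench before the plate; origin under its centre
Mind the look-alikes: they are no part of the job. Several things have the shape of the glass_block; the one meant has the colours described above.

How it is judged:
By the outcome, as a careful person would: the job done as asked, in the order asked, and still so for the second after the job is handed in, with the robot touching nothing.
It also fails if it takes over 35 s, if anything falls off the work surface, if the arm or the gripper's body presses on something with over 40 N, if the wrist force passes 120 N, or if a joint passes its speed limit or range.

## Robot

A 6-joint arm with a two-finger parallel gripper is mounted at the origin on the work surface. World frame = base frame: x ahead of the robot, y to its left, z up, the work surface at z = 0. Lengths are in m, angles in rad, forces in N, time in s.
With the tool pointing down it reaches from about 0.35 to 0.975 m from the base axis. Payload 4.9 kg.
Tool frame: the origin (TCP) lies on the mounting face of the last link; the fingertips stand 173 mm ahead of it and the grasp point (between the pads) lies 155 mm ahead of it; z points along the fingers, y is the direction in which the jaws open and shut (so a half turn about z gives the same grasp; the last joint's range is limited). The gripper opens to 85 mm and grips with 20 to 120 N. Pads are 22 mm wide; open, the fingers measure 114 mm over their backs; the gripper's body (76 mm by 85 mm) begins 54 mm behind the grasp point. The pads swing forward as they close: fully open they stand 13 mm farther back than shut.
Start: joints at [-1.427, 0.053, 1.613, -0, 1.476, -0.119], TCP at [0.162, -0.604, 0.405] pointing down, gripper open.
Joint ranges: [-3.01, 3.01], [-1.01, 2.22], [0.06, 2.58], [-1.02, 4.17], [0.09, 2.62], [-3.14, 3.14]. Speed limits (rad/s): [2.57, 2.57, 3.14, 3.14, 3.14, 3.14].

## Interface

Orientations are given as a unit quaternion [w, x, y, z].
In Python, from plant import manip gives the robot as it stands.
- The arm moves only by the tool play_rows, never from a script. Its argument "increments" is a list of rows, each an object with "offset": the shift along the tool's x, y, z in mm, a list of three; "twist": the turn about the tool's z in rad; "grip": the opening, from 0 (shut) to 1 (fully open). In form: [{"offset": [dx, dy, dz], "twist": twist, "grip": grip}, ...]. A call has 1 to 5 rows; each row is the pose to reach, as a shift and turn from the pose commanded when the call began, along the tool's axes at that moment; what a row does not reach only later rows make up. A row lasts 1/12 s, in which the tool goes at most 41.7 mm and 7.16 degrees, less where a joint would pass 70% of its speed; a pose out of reach is approached as far as the arm can. A call with a gripper value outside its range is refused whole. The fingers move at their own pace and stop on an object; the grip force is fixed at half the most. Time passes only in rows, so rows that repeat a pose let the fingers close. It gives the time, the measured TCP pose, the force and the opening at its end, in the units of the state.
- manip.state(): the state, without advancing time (a new reading comes with each control period).
- manip.grab_frame(name): name is "side" or "top"; returns the picture (384x512x3 uint8, blue, green, red); there is no depth.
- manip.get_calibration(name): a dict with "fx", "fy", "cx", "cy" (pixels), "k1" (the pictures are not rectified: a ray, as slopes to the right and down, at radius r is drawn at 1 + k1 r^2 times it, then the intrinsics apply), "T" (4x4, takes a point from camera to world coordinates). Camera axes: x right, y down, z forward; pixel columns grow to the right and rows downward; lengths in m; the calibration is good to about 2 mm. A picture is of the moment at which its call begins. get_calibration takes no time and is no camera call.
- manip.job_done(): hands the job in, once; it reports no verdict.
Trained networks look in the newest picture that a camera, given by its name, has taken for a name from the list of things; names that differ only in an ending like _2 or _b are one class to them, and where a whole thing is asked for, a point or a joint stands for the part that bears it (a point fixed in the world has none). Each returns a list of dicts, best first, with "p" (0 to 1); they miss things now and then, are a little off and sometimes report something else, mostly with a low value. They report only what shows in the picture. A call takes as long as a camera call. They do not tell look-alikes from the thing itself.
- manip.boxes_of(query, camera): "xyz" ([x, y, z] in m, in the coordinates of the camera as it stood for that picture, good to about 4 mm: the middle of the surface that is visible of it).
- manip.tip_of(query, camera): "xyz" ([x, y, z] in m, in the coordinates of the camera as it stood for that picture, good to about 4 mm: a listed point, or the origin of a listed thing).
The state is a dict: "time": time; "joint_pos": joint angles; "joint_vel": joint speeds; "joint_efforts": joint torques, N m; "tool_pos": TCP position; "tool_rot": TCP orientation; "contact_force": force on the tool from outside, world axes, zero at the start; "ft_torque": the same for the moment, N m; "gripper_width": opening from 0.0 (shut) to 1.0 (fully open).
Only numpy, scipy, OpenCV 4.12 (cv2) and the standard library are available. Lean on these libraries where they do the work, as an engineer would, in place of code of your own. Each camera call takes 0.05 s, during which the arm holds its last target. There are 200 camera calls.

## Working session

There is one attempt and no reset: what is moved stays moved. The work goes in short steps, Python scripts to look and compute and a tool call to move; the robot and the scene stay as the last step left them, time stands still between calls to the robot, and variables do not carry over. Pictures are saved under pics/ and viewed, about 8 in all and at most 12, crops included, and the job is handed in when it is done.

Besides the shell and the picture viewer there is one more tool, called as name(argument=value, ...) on one line, values as JSON. play_rows: Moves the arm, as the interface text tells. Its arguments: {"type":"object","properties":{"increments":{"type":"array"}},"required":["increments"]}

```bash
mkdir -p pics; cat > h.py <<'E'
import numpy as np,cv2
from plant import manip
def world(cam,xyz):
    T=np.array(manip.get_calibration(cam)["T"]); return T[:3,:3]@np.array(xyz)+T[:3,3]
def pix(cam,p):
    c=manip.get_calibration(cam);T=np.linalg.inv(np.array(c["T"]));q=T[:3,:3]@np.array(p)+T[:3,3]
    s=q[:2]/q[2];s=s*(1+c["k1"]*(s@s));return np.array([c["fx"]*s[0]+c["cx"],c["fy"]*s[1]+c["cy"]])
E
python3 - <<'E'
from h import *
a=[]
for c in("top","side"):
    im=manip.grab_frame(c);cv2.imwrite(f"pics/{c}0.png",im)
    for q in("cap_top","table_centre","next_hole","block_ref"):
        for d in manip.tip_of(q,c)[:3]:
            w=world(c,d["xyz"]);print(c,q,round(d["p"],2),w.round(4),pix(c,w).round())
s=manip.state();print({k:np.round(s[k],3) for k in s})
E
```

```text
top cap_top 0.55 [0.4761 0.1227 0.0945] [232. 237.]
top table_centre 0.87 [0.5962 0.1203 0.0647] [234. 197.]
top next_hole 0.73 [0.5191 0.1754 0.0589] [216. 223.]
top block_ref 0.88 [0.809  0.0485 0.0014] [258. 134.]
top block_ref 0.75 [ 0.7945 -0.1384 -0.0022] [316. 138.]
top block_ref 0.72 [0.6007 0.118  0.0654] [235. 195.]
side cap_top 0.62 [0.4806 0.1291 0.1027] [302. 221.]
side cap_top 0.51 [0.5172 0.1747 0.0543] [277. 250.]
side table_centre 0.66 [0.5971 0.1241 0.0651] [247. 224.]
side next_hole 0.63 [0.5172 0.1761 0.0556] [277. 250.]
side block_ref 0.87 [0.807  0.0519 0.0011] [177. 212.]
side block_ref 0.67 [0.6034 0.122  0.0674] [244. 222.]
side block_ref 0.66 [ 0.8001 -0.1337 -0.0039] [210. 180.]
{'time': np.float64(0.5), 'joint_pos': array([-1.427,  0.053,  1.613, -0.   ,  1.476, -0.119]), 'joint_vel': array([ 0.004,  0.   , -0.002,  0.001, -0.002,  0.001]), 'joint_efforts': array([-1.0000e-03, -3.9322e+01, -3.7003e+01, -0.0000e+00,  1.0000e-03,
       -0.0000e+00]), 'tool_pos': array([ 0.162, -0.604,  0.405]), 'tool_rot': array([-0.   ,  0.991,  0.131, -0.   ]), 'contact_force': array([0.613, 0.034, 0.421]), 'ft_torque': array([ 0.028, -0.033, -0.025]), 'gripper_width': np.float64(1.003)}
```

```bash
python3 - <<'E'
import cv2,numpy as np
for c,(x,y) in {"top":(234,200),"side":(260,225)}.items():
    im=cv2.imread(f"pics/{c}0.png")
    a=cv2.resize(im,(520,390));b=cv2.resize(im[y-65:y+65,x-70:x+70],None,fx=3,fy=3,interpolation=cv2.INTER_CUBIC)
    b=cv2.resize(b,(420,390)); o=np.hstack([a,b]); cv2.imwrite(f"pics/{c}_c.png",cv2.resize(o,(800,332)))
a=cv2.imread("pics/top_c.png");b=cv2.imread("pics/side_c.png");cv2.imwrite("pics/both.png",np.vstack([a,b])[:,:][:664]);
o=cv2.resize(np.vstack([a,b]),(720,598));cv2.imwrite("pics/both.png",o)
E
```

```text
(no output)
```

View pics/both.png

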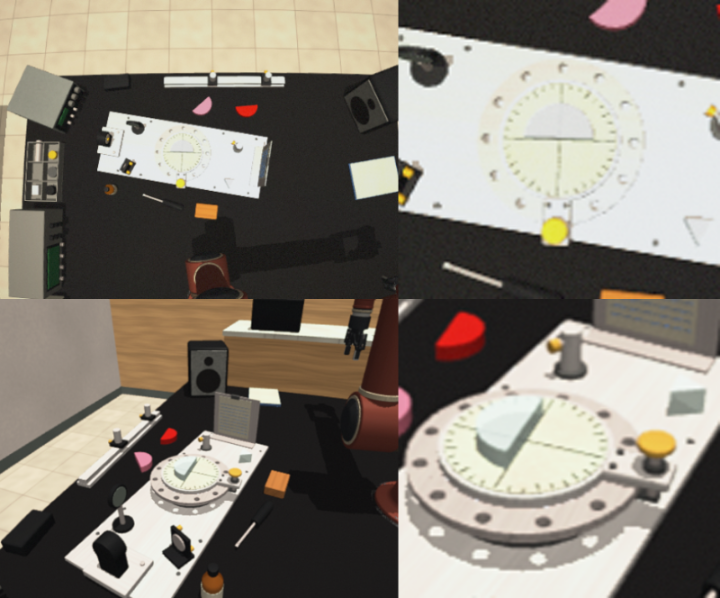

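The top view shows the yellow brass cap at (232,237) and the white table round (234,197), with the clear block on it. The red and pink half-rounds (near 258,134 and 316,138) are look-alike blocks. Other brass parts are the mirror mount's screws, the post holder's thumbscrew and the bottle area; none is a 34 mm disc on the lug. I'll refine the cap position by colour.

```bash
cat >> h.py <<'E'
from scipy.optimize import least_squares
from scipy.spatial.transform import Rotation as Ro
def blob(im,guess,r=16):
    h=cv2.cvtColor(im,cv2.COLOR_BGR2HSV);m=cv2.inRange(h,(15,130,90),(36,255,255))
    z=np.zeros_like(m);cv2.circle(z,tuple(int(v) for v in guess),r,255,-1);m&=z
    M=cv2.moments(m,True);return np.array([M["m10"],M["m01"]])/max(M["m00"],1),M["m00"]
def off(target):
    s=manip.state();q=np.array(s["tool_rot"]);R=Ro.from_quat(q[[1,2,3,0]]).as_matrix()
    return (R.T@(np.array(target)-s["tool_pos"])*1000).round(1)
E
python3 - <<'E'
from h import *
g=np.array([.478,.125,.1]);obs={}
for c in("top","side"):
    obs[c]=blob(cv2.imread(f"pics/{c}0.png"),pix(c,g));print(c,obs[c],pix(c,g))
# middle of the visible cap ~4 mm below top for side, top face for top view
f=lambda p:np.r_[pix("top",p)-obs["top"][0],pix("side",p-[0,0,.002])-obs["side"][0]]
r=least_squares(f,g);print(r.x,r.fun)
f2=lambda p:f(np.r_[p,.1]);r=least_squares(f2,g[:2]);print(r.x,r.fun)
print(off([r.x[0],r.x[1],.32]), [off(np.array(manip.state()["tool_pos"])+v) for v in np.eye(3)*.1])
E
```

```text
top (array([231.56701031, 234.98969072]), 97.0) [231.37980082 235.91856697]
side (array([301.84027778, 222.70138889]), 144.0) [303.70493604 220.72068078]
[0.48118487 0.12478407 0.09632666] [-0.01787986 -0.13384239  0.09032439  0.01250149]
[0.48079865 0.1267887 ] [-0.80375745 -0.04296416  0.1956394  -0.89970525]
[ 497.2 -622.5   84.7] [array([96.6, 26. , -0. ]), array([ 26. , -96.6,   0. ]), array([   0.,   -0., -100.])]
```

play_rows(increments=[{"offset":[25,-31,0],"twist":0,"grip":0},{"offset":[50,-62,0],"twist":0,"grip":0},{"offset":[75,-93,0],"twist":0,"grip":0},{"offset":[100,-124,0],"twist":0,"grip":0},{"offset":[125,-155,0],"twist":0,"grip":0}])

```text
time: 0.92
tool_pos: [0.2431, -0.4197, 0.4047]
tool_rot: [0.0, 0.991, 0.131, 0.0]
contact_force: [1.2, -0.1, 0.9]
gripper_width: 0.298
```

play_rows(increments=[{"offset":[25,-31,0],"twist":0,"grip":0},{"offset":[50,-62,0],"twist":0,"grip":0},{"offset":[75,-93,0],"twist":0,"grip":0},{"offset":[100,-124,0],"twist":0,"grip":0},{"offset":[125,-155,0],"twist":0,"grip":0}])

```text
time: 1.33
tool_pos: [0.3234, -0.2374, 0.405]
tool_rot: [0.0, 0.991, 0.131, 0.0]
contact_force: [2.1, -1.1, 1.1]
gripper_width: -0.001
```

play_rows(increments=[{"offset":[25,-31,0],"twist":0,"grip":0},{"offset":[50,-62,0],"twist":0,"grip":0},{"offset":[75,-93,0],"twist":0,"grip":0},{"offset":[100,-124,0],"twist":0,"grip":0},{"offset":[125,-155,0],"twist":0,"grip":0}])

```text
time: 1.75
tool_pos: [0.4038, -0.055, 0.4052]
tool_rot: [0.0, 0.991, 0.131, 0.001]
contact_force: [1.1, -0.5, -0.7]
gripper_width: -0.002
```

```bash
python3 - <<'E'
from h import *
s=manip.state();print(s["time"],s["tool_pos"],s["tool_rot"],s["contact_force"],s["gripper_width"],off([.481,.1255,.32]))
E
```

```text
1.75 [ 0.40381807 -0.05500966  0.40521942] [4.25763731e-04 9.91381235e-01 1.31005429e-01 8.02454299e-04] [ 1.12207738 -0.48059979 -0.74435876] -0.0015060616464066697 [ 121.3 -154.4   85.2]
```

play_rows(increments=[{"offset":[25,-31,5],"twist":0,"grip":0},{"offset":[50,-62,15],"twist":0,"grip":0},{"offset":[75,-93,35],"twist":0,"grip":0},{"offset":[98,-124,65],"twist":0,"grip":0},{"offset":[121,-154,95],"twist":0,"grip":0}])

```text
time: 2.17
tool_pos: [0.4761, 0.1132, 0.3204]
tool_rot: [0.0, 0.991, 0.132, 0.002]
contact_force: [0.7, -0.9, -0.1]
gripper_width: -0.002
```

play_rows(increments=[{"offset":[0,0,0],"twist":0,"grip":0},{"offset":[0,0,0],"twist":0,"grip":0},{"offset":[0,0,0],"twist":0,"grip":0}])

```text
time: 2.42
tool_pos: [0.4757, 0.1108, 0.3206]
tool_rot: [0.0, 0.991, 0.131, 0.0]
contact_force: [0.0, 1.2, 0.9]
gripper_width: -0.001
```

```bash
python3 - <<'E'
from h import *
s=manip.state();print(s["time"],s["tool_pos"],s["contact_force"],off([.481,.1255,.3]))
p=[]
for c in("top","side"):
    im=manip.grab_frame(c);x,y=[int(v) for v in pix(c,[.481,.1255,.1])]
    tip=np.array(s["tool_pos"])-[0,0,.173];q=pix(c,tip);print(c,q,x,y)
    p.append(cv2.resize(im[y-50:y+40,x-50:x+50],(400,360),interpolation=cv2.INTER_CUBIC))
cv2.imwrite("pics/near.png",np.hstack(p))
E
```

```text
2.4167 [0.47570207 0.11080708 0.32057981] [0.03573949 1.24977124 0.91048169] [  8.9 -12.8  20.6]
top [235.26702465 236.17940371] 231 234
side [308.13001716 196.59260978] 302 220
```

View pics/near.png

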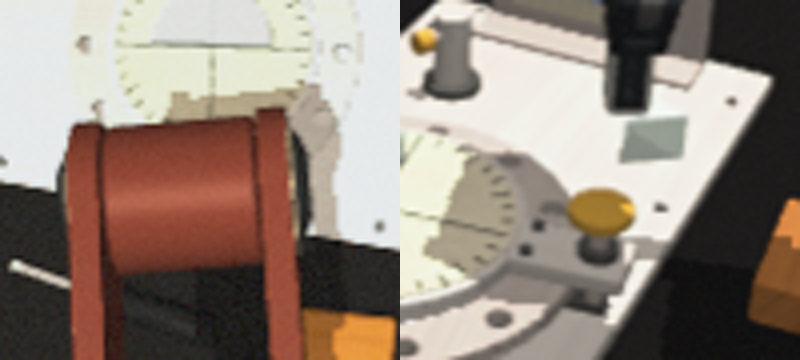

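The crop shows the shut fingertips at the predicted side pixel (308,197). The cap is at (302,222), below and slightly to the left of them. I'll centre over it and go down to just above it.

play_rows(increments=[{"offset":[5,-7,5],"twist":0,"grip":0},{"offset":[9,-13,15],"twist":0,"grip":0},{"offset":[9,-13,30],"twist":0,"grip":0},{"offset":[9,-13,40],"twist":0,"grip":0},{"offset":[9,-13,40],"twist":0,"grip":0}])

```text
time: 2.93
tool_pos: [0.4798, 0.1258, 0.277]
tool_rot: [-0.0, 0.991, 0.131, -0.003]
contact_force: [-0.4, -0.8, 0.3]
gripper_width: 0.006
```

play_rows(increments=[{"offset":[0,0,2],"twist":0,"grip":0},{"offset":[0,0,4],"twist":0,"grip":0},{"offset":[0,0,6],"twist":0,"grip":0},{"offset":[0,0,8],"twist":0,"grip":0},{"offset":[0,0,8],"twist":0,"grip":0}])

```text
time: 3.35
tool_pos: [0.4813, 0.1259, 0.2729]
tool_rot: [0.0, 0.991, 0.131, 0.001]
contact_force: [-1.1, -0.2, 4.2]
gripper_width: -0.002
```

```bash
python3 - <<'E'
from h import *
s=manip.state();print(s["time"],s["tool_pos"],s["contact_force"],s["ft_torque"],off([.481,.1255,.273]))
p=[]
for c in("top","side"):
    im=manip.grab_frame(c);x,y=[int(v) for v in pix(c,[.481,.1255,.1])]
    p.append(cv2.resize(im[y-50:y+40,x-50:x+50],(400,360),interpolation=cv2.INTER_CUBIC))
cv2.imwrite("pics/near2.png",np.hstack(p))
E
```

```text
3.35 [0.48126141 0.12587216 0.27286229] [-1.11687528 -0.21778003  4.17750029] [-0.02752794  0.23063319 -0.01266307] [-0.3  0.3 -0.1]
```

View pics/near2.png

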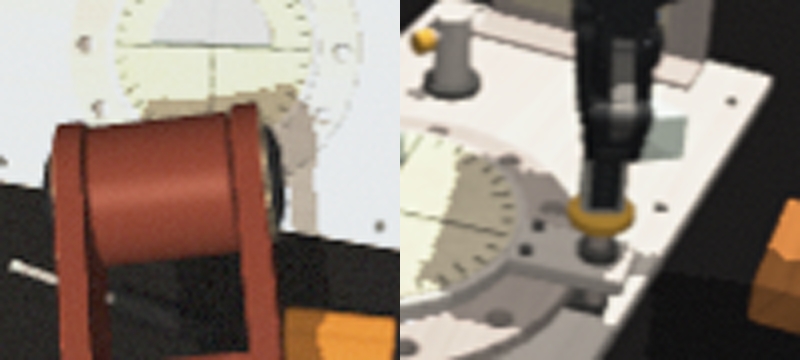

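Contact at TCP z 0.273, as expected, and the fingertips are centred on the brass cap at side (302,222). Now I press it in.

play_rows(increments=[{"offset":[0,0,4],"twist":0,"grip":0},{"offset":[0,0,8],"twist":0,"grip":0},{"offset":[0,0,12],"twist":0,"grip":0},{"offset":[0,0,14],"twist":0,"grip":0},{"offset":[0,0,14],"twist":0,"grip":0}])

```text
time: 3.87
tool_pos: [0.4814, 0.1259, 0.2591]
tool_rot: [0.0, 0.991, 0.131, 0.001]
contact_force: [-2.0, -0.3, 8.6]
gripper_width: 0.003
```

```bash
python3 - <<'E'
from h import *
s=manip.state();p=np.array(s["tool_pos"]);print(s["time"],p,s["contact_force"],s["ft_torque"])
# arc about the axis, clockwise (cap towards +y); axis candidates
for ax in([.5985,.1205],[.601,.122]):
    ax=np.array(ax);d=p[:2]-ax;print(ax,np.linalg.norm(d))
    for a in(6,12,18,24,30):
        t=-np.radians(a);R=np.array([[np.cos(t),-np.sin(t)],[np.sin(t),np.cos(t)]])
        print(a,off(np.r_[ax+R@d,p[2]]))
E
```

```text
3.8667 [0.48138931 0.12591615 0.25913575] [-2.00937822 -0.25198743  8.56128492] [-0.10864084  0.45979235 -0.01228472]
[0.5985 0.1205] 0.11723586442981651
6 [  4.3 -11.5   0. ]
12 [  9.9 -22.4   0. ]
18 [ 16.5 -32.8   0. ]
24 [ 24.2 -42.3   0. ]
30 [ 32.8 -51.1   0. ]
[0.601 0.122] 0.1196747796445056
6 [  4.3 -11.8   0. ]
12 [  9.7 -23.    0. ]
18 [ 16.4 -33.7   0. ]
24 [ 24.1 -43.6   0. ]
30 [ 32.8 -52.6   0. ]
```

play_rows(increments=[{"offset":[0.6,-1.9,0],"twist":0.017,"grip":0},{"offset":[2.0,-5.9,0],"twist":0.052,"grip":0},{"offset":[3.5,-9.9,0],"twist":0.087,"grip":0},{"offset":[5.1,-13.7,0],"twist":0.122,"grip":0},{"offset":[6.0,-15.6,0],"twist":0.14,"grip":0}])

```text
time: 4.28
tool_pos: [0.4832, 0.1429, 0.2597]
tool_rot: [-0.0, 0.998, 0.061, 0.001]
contact_force: [-1.7, 0.0, 7.7]
gripper_width: 0.001
```

```bash
cat >> h.py <<'E'
def cap(tag=None):
    """cap/table angle as networks see it"""
    for c in("top","side"):
        im=manip.grab_frame(c)
        if tag: cv2.imwrite(f"pics/{tag}_{c}.png",im)
        for q in("cap_top","table_centre","next_hole","block_ref"):
            for d in manip.tip_of(q,c)[:3]:
                w=world(c,d["xyz"])
                if w[2]>.03: print(c,q,round(d["p"],2),w.round(4))
E
python3 - <<'E'
from h import *
s=manip.state();p=np.array(s["tool_pos"]);print(s["time"],p,s["tool_rot"],s["contact_force"],s["ft_torque"])
cap("a")
p0=np.array([.4814,.1259]);ax=np.array([.601,.122]);d=p0-ax;v=p[:2]-ax
print("turned",np.degrees(np.arctan2(d[1],d[0])-np.arctan2(v[1],v[0])),np.linalg.norm(v))
for a in(12,16,20,24,28,30):
    t=-np.radians(a);R=np.array([[np.cos(t),-np.sin(t)],[np.sin(t),np.cos(t)]])
    print(a,off(np.r_[ax+R@d,.259]))
im=cv2.imread("pics/a_side.png")[160:270,180:340];cv2.imwrite("pics/a.png",cv2.resize(im,(800,550),interpolation=cv2.INTER_CUBIC))
E
```

```text
4.2833 [0.48324166 0.14287643 0.25969608] [-1.16855448e-04  9.98153758e-01  6.07300462e-02  9.61051287e-04] [-1.69423936  0.01155141  7.71859464] [-0.03677312  0.36999619  0.0022613 ]
top table_centre 0.63 [0.5969 0.1155 0.0689]
top next_hole 0.56 [0.5171 0.1753 0.0539]
top next_hole 0.32 [0.5959 0.1165 0.0673]
top block_ref 0.73 [0.6019 0.1189 0.0677]
side cap_top 0.53 [0.4861 0.1478 0.0887]
side table_centre 0.59 [0.599  0.1244 0.0653]
side next_hole 0.74 [0.517  0.174  0.0565]
side block_ref 0.67 [0.6024 0.1231 0.0701]
turned 8.18538134279912 0.11959453146619026
12 [ 2.6 -7.6  0.7]
16 [  5.8 -15.3   0.7]
20 [  9.6 -22.7   0.8]
24 [ 13.9 -29.9   0.8]
28 [ 18.7 -36.7   0.8]
30 [ 21.2 -40.    0.8]
```

View pics/a.png

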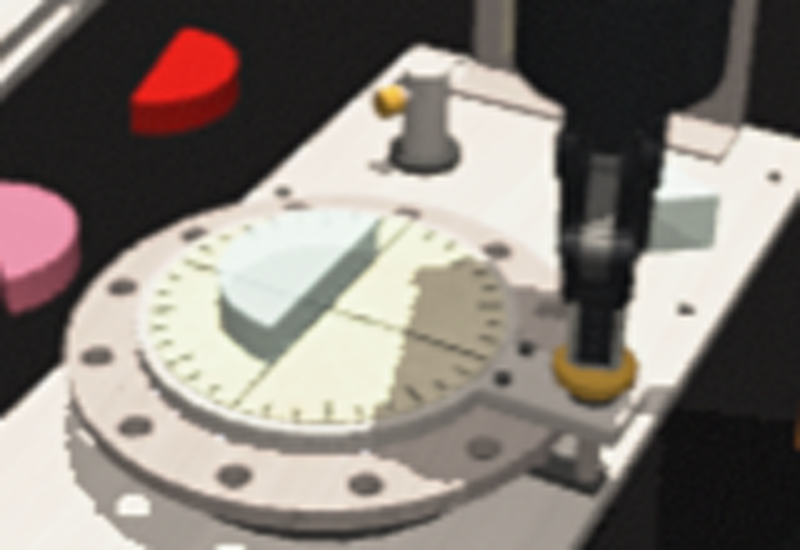

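The side crop shows the cap pressed in under the fingertips at about (299,233). The table and lug have turned and the block is riding along in place. I'll continue along the arc.

play_rows(increments=[{"offset":[1.2,-3.7,0.3],"twist":0.035,"grip":0},{"offset":[2.9,-8.5,0.6],"twist":0.075,"grip":0},{"offset":[5.0,-13.4,0.6],"twist":0.12,"grip":0},{"offset":[7.2,-18.2,0.6],"twist":0.165,"grip":0},{"offset":[9.6,-22.7,0.6],"twist":0.209,"grip":0}])

```text
time: 5.2
tool_pos: [0.4901, 0.1666, 0.2592]
tool_rot: [-0.0, 0.999, -0.044, 0.001]
contact_force: [-1.0, -0.4, 8.0]
gripper_width: 0.003
```

```bash
python3 - <<'E'
from h import *
s=manip.state();p=np.array(s["tool_pos"]);print(s["time"],p,s["tool_rot"],s["contact_force"],s["ft_torque"])
p0=np.array([.4814,.1259]);ax=np.array([.601,.122]);d=p0-ax;v=p[:2]-ax
print("turned",np.degrees(np.arctan2(d[1],d[0])-np.arctan2(v[1],v[0])),np.linalg.norm(v))
for a in(20,22,24,26,28,30):
    t=-np.radians(a);R=np.array([[np.cos(t),-np.sin(t)],[np.sin(t),np.cos(t)]])
    print(a,off(np.r_[ax+R@d,.2588]))
E
```

```text
5.2 [0.49014436 0.16656916 0.25923975] [-3.04839370e-04  9.99022299e-01 -4.41899876e-02  1.26431548e-03] [-0.99643052 -0.41727002  7.97384642] [-0.06477327  0.28816854 -0.00271526]
turned 20.034756748362078 0.11947963233986865
20 [-0.2  0.   0.4]
22 [ 1.1 -4.   0.4]
24 [ 2.5 -7.9  0.5]
26 [  4.  -11.8   0.5]
28 [  5.7 -15.6   0.5]
30 [  7.5 -19.4   0.5]
```

play_rows(increments=[{"offset":[1.1,-4.0,0.2],"twist":0.035,"grip":0},{"offset":[2.5,-7.9,0.3],"twist":0.07,"grip":0},{"offset":[4.0,-11.8,0.3],"twist":0.105,"grip":0},{"offset":[5.7,-15.6,0.3],"twist":0.14,"grip":0},{"offset":[7.1,-18.5,0.3],"twist":0.165,"grip":0}])

```text
time: 5.62
tool_pos: [0.4991, 0.1844, 0.2593]
tool_rot: [-0.001, 0.992, -0.126, 0.002]
contact_force: [-0.3, -0.9, 8.6]
gripper_width: 0.004
```

```bash
python3 - <<'E'
from h import *
s=manip.state();p=np.array(s["tool_pos"]);print(s["time"],p,s["tool_rot"],s["contact_force"],s["ft_torque"])
cap("b")
p0=np.array([.4814,.1259]);ax=np.array([.601,.122]);d=p0-ax;v=p[:2]-ax
print("turned",np.degrees(np.arctan2(d[1],d[0])-np.arctan2(v[1],v[0])),np.linalg.norm(v))
im=cv2.imread("pics/b_side.png")[170:270,200:330];a=cv2.resize(im,(520,400),interpolation=cv2.INTER_CUBIC)
im=cv2.imread("pics/b_top.png")[155:255,200:270];b=cv2.resize(im,(280,400),interpolation=cv2.INTER_CUBIC)
cv2.imwrite("pics/b.png",np.hstack([a,b]))
E
```

```text
5.6167 [0.49911139 0.18442388 0.25925466] [-5.66464849e-04  9.92029642e-01 -1.25990495e-01  1.80636154e-03] [-0.31312274 -0.93246423  8.61748698] [-0.11519486  0.15894782 -0.00691986]
top table_centre 0.96 [0.5947 0.118  0.0677]
top next_hole 0.58 [0.5196 0.1752 0.0565]
top block_ref 0.93 [0.6048 0.1162 0.0672]
side cap_top 0.53 [0.5    0.1879 0.088 ]
side table_centre 0.97 [0.5971 0.1225 0.0669]
side block_ref 0.83 [0.6044 0.1261 0.0691]
turned 29.62678624126795 0.11949071241282806
```

View pics/b.png

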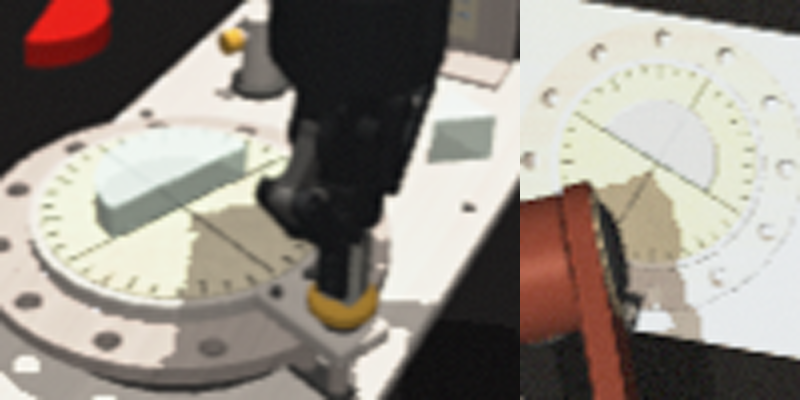

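The crop shows the cap still under the fingertips at about side (285,247). The block still lines up with the disc lines. I'll measure the table's turn before letting go by registering the disc picture against the first one.

```bash
cat >> h.py <<'E'
def turn(name,ax=(.599,.1215),z=.069,n=320,half=.08,guess=30):
    out=[]
    def rect(f):
        im=cv2.cvtColor(cv2.imread(f),cv2.COLOR_BGR2GRAY);g=np.linspace(-half,half,n)
        M=np.array([[pix("top",[ax[0]-a,ax[1]-b,z]) for b in g] for a in g],np.float32)
        return cv2.GaussianBlur(cv2.remap(im,M[...,0],M[...,1],cv2.INTER_CUBIC),(0,0),2)
    A,B=rect("pics/top0.png"),rect(name)
    yy,xx=np.mgrid[:n,:n]-(n-1)/2;s=2*half/n;m=((np.hypot(xx,yy)*s<.076)&(yy*s<.002-.6*xx*s*0)).astype(np.uint8)*255
    t=np.radians(guess);c=(n-1)/2;R=np.array([[np.cos(t),-np.sin(t)],[np.sin(t),np.cos(t)]])
    W=np.hstack([R,(np.array([c,c])-R@[c,c])[:,None]]).astype(np.float32)
    cc,W=cv2.findTransformECC(A,B,W,cv2.MOTION_EUCLIDEAN,(3,200,1e-7),m,5)
    fix=np.linalg.solve(np.eye(2)-W[:,:2],W[:,2])
    return cc,np.degrees(np.arctan2(W[1,0],W[0,0])),np.array(ax)-(fix[::-1]-c)*s
E
python3 - <<'E'
from h import *
for g in(26,30,34):
    print(turn("pics/b_top.png",guess=g))
print(turn("pics/a_top.png",guess=8))
E
```

```text
Traceback (most recent call last):
  File "h.py", line 32, in turn
    A,B=rect("pics/top0.png"),rect(name)
        ~~~~^^^^^^^^^^^^^^^^^
  File "h.py", line 30, in rect
    M=np.array([[pix("top",[ax[0]-a,ax[1]-b,z]) for b in g] for a in g],np.float32)
                 ~~~^^^^^^^^^^^^^^^^^^^^^^^^^^^
  File "h.py", line 6, in pix
    c=manip.get_calibration(cam);T=np.linalg.inv(np.array(c["T"]));q=T[:3,:3]@np.array(p)+T[:3,3]
ValueError: time passes only in moves, steps and waits
```

```bash
sed -i 's/^import numpy as np,cv2/import numpy as np,cv2,functools/; s/^def world/@functools.lru_cache\ndef cal(c): return manip.get_calibration(c)\ndef world/; s/manip.get_calibration(cam)/cal(cam)/' h.py
python3 - <<'E'
from h import *
for g in(26,30,34):
    print(turn("pics/b_top.png",guess=g))
print(turn("pics/a_top.png",guess=8))
s=manip.state();print(s["time"],s["tool_pos"])
E
```

```text
(0.8484653255361809, np.float32(29.848341), array([0.59995746, 0.1216151 ]))
(0.8484566951352183, np.float32(29.848133), array([0.59995971, 0.12161502]))
(0.848460237653562, np.float32(29.848194), array([0.59995954, 0.1216153 ]))
(0.9033016951950156, np.float32(8.399552), array([0.60246689, 0.1201218 ]))
6.1167 [0.49913596 0.18440622 0.25944105]
```

The table has turned 29.85°, well within the 2° capture, and the fitted axis agrees with my estimate. I'll let go straight up.

play_rows(increments=[{"offset":[0,0,-3],"twist":0,"grip":0},{"offset":[0,0,-7],"twist":0,"grip":0},{"offset":[0,0,-12],"twist":0,"grip":0},{"offset":[0,0,-20],"twist":0,"grip":0},{"offset":[0,0,-40],"twist":0,"grip":0}])

```text
time: 6.53
tool_pos: [0.4969, 0.1837, 0.2949]
tool_rot: [0.001, 0.992, -0.125, -0.003]
contact_force: [-0.1, 0.6, -0.2]
gripper_width: 0.004
```

play_rows(increments=[{"offset":[0,0,-40],"twist":0,"grip":0},{"offset":[0,0,-70],"twist":0,"grip":0},{"offset":[0,30,-90],"twist":0,"grip":0},{"offset":[0,65,-100],"twist":0,"grip":0},{"offset":[0,100,-100],"twist":0,"grip":0}])

```text
time: 6.95
tool_pos: [0.4732, 0.0866, 0.4007]
tool_rot: [-0.0, 0.992, -0.124, 0.003]
contact_force: [1.3, -0.6, -0.4]
gripper_width: 0.002
```

play_rows(increments=[{"offset":[-35,15,0],"twist":0,"grip":0},{"offset":[-35,50,0],"twist":0,"grip":0},{"offset":[-35,90,0],"twist":0,"grip":0},{"offset":[-35,130,0],"twist":0,"grip":0},{"offset":[-35,160,0],"twist":0,"grip":0}])

```text
time: 7.37
tool_pos: [0.3982, -0.0608, 0.3968]
tool_rot: [0.0, 0.992, -0.125, -0.0]
contact_force: [0.4, 0.2, 0.5]
gripper_width: 0.002
```

```bash
python3 - <<'E'
from h import *
s=manip.state();print(s["time"],s["tool_pos"],s["contact_force"])
cap("c")
print(turn("pics/c_top.png"))
g=np.array([.498,.185,.1]);o={}
for c in("top","side"): o[c]=blob(cv2.imread(f"pics/{c[:0]}c_{c}.png"),pix(c,g)); print(c,o[c],pix(c,g))
r=least_squares(lambda p:np.r_[pix("top",p)-o["top"][0],pix("side",p-[0,0,.002])-o["side"][0]],g);print(r.x,r.fun)
a=cv2.resize(cv2.imread("pics/c_side.png")[170:270,200:330],(520,400),interpolation=cv2.INTER_CUBIC)
b=cv2.resize(cv2.imread("pics/c_top.png")[155:255,200:270],(280,400),interpolation=cv2.INTER_CUBIC)
cv2.imwrite("pics/c.png",np.hstack([a,b]))
E
```

```text
7.3667 [ 0.39817148 -0.06080997  0.39680412] [0.39264846 0.15181433 0.51864691]
top cap_top 0.61 [0.4961 0.1825 0.0977]
top table_centre 0.52 [0.5175 0.1751 0.0569]
top next_hole 0.97 [0.5195 0.1754 0.0564]
top block_ref 0.71 [0.6033 0.1226 0.0662]
side cap_top 0.52 [0.5997 0.1264 0.065 ]
side table_centre 0.74 [0.6012 0.1216 0.0631]
side next_hole 0.76 [0.5181 0.1756 0.051 ]
side block_ref 0.95 [0.6015 0.1246 0.0713]
(0.84247983120071, np.float32(29.572538), array([0.59971753, 0.12150015]))
top (array([211.37234043, 229.06382979]), 94.0) [210.68622585 229.01336205]
side (array([285.86813187, 238.72527473]), 182.0) [286.2432045  236.92306417]
[0.49859103 0.18352475 0.09649321] [-0.03154661 -0.19574709  0.12459765  0.0179815 ]
```

View pics/c.png

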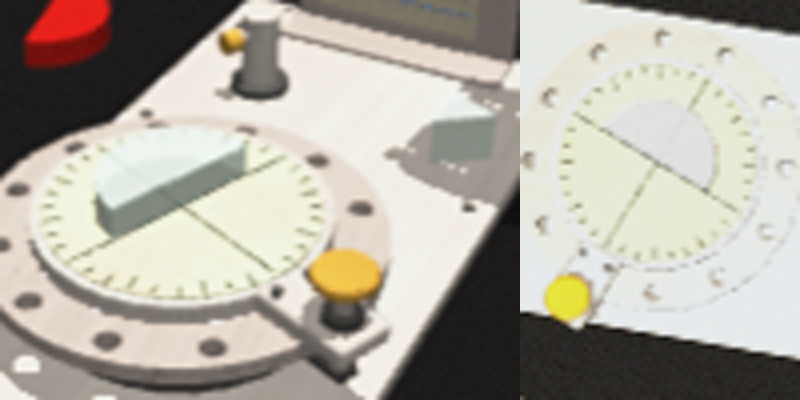

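The cap stands clear at side (286,239). By the same triangulation its height is 96.5 mm, against 96.3 mm when locked at the start, so the pin is fully out. The turn reads 29.6°, within the lock's play of one hole, and the block is still aligned with the disc lines.

```bash
python3 -c "
from plant import manip
print(manip.job_done())"
```

```text
the job is handed in; nothing more can be done
None
```

The ray table is locked one hole further on, and I handed the job in at about 7.5 s. I pressed the brass cap about 14 mm in with the shut fingertips and carried the table clockwise along the 120 mm arc. I then let the plunger spring out and drew the arm clear.

**Last checks:**
- **Turn:** matching the disc picture to the first one gave 29.85° just before letting go and 29.6° after. That is within the lock's play of 30°.
- **Plunger:** the cap measured 96.5 mm high afterwards, against 96.3 mm when locked at the start by the same method, so it is fully out.
- **Block:** it still sits on the disc lines.
- **Other items:** nothing the arm passed looked moved, but I only checked the close crops and did not measure each item.
- **Forces:** the readings at the end of each move did not go above about 9 N.

**Disagreements:** in the last pictures the networks reported the cap (side camera) and the table centre (top camera) in the wrong places. The colour measurement and the pictures contradicted both, so I disregarded them.

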